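# Move the glaze test tiles to the display rack in the same order

## Task

Move the four glaze test tiles from the wooden drying rack into the grey display rack with the white guides, keeping their order as counted from the red-knob end of each rack: the tile that was next to the red knob on the wooden rack goes next to the red knob on the grey rack, and so on. Stand every tile upright, glazed end up, slid down between its guides until it sits on the bottom of its slot; either face may look forward. Leave the two glaze jars where they stand.

Things in the scene. Friction and masses are not known exactly. Their poses are not given: they have to be found in the camera images.
- drying_rack: Fixed wooden rack, the tiles' start; slots, guides, heights, red knob and frame as the grey rack's, plus a 34 mm ledge on its -x side with the colour chips. Slot k has the same y in both racks. Tiles stand with length upright, 44 mm width along the rack's x, 7 mm thickness along its y. Nothing on either rack but knob and tiles is above 44 mm.
- display_rack: Fixed grey rack, white guides, base 68x216x10. Origin mid underside, z up. Slots at x=0, y=+78,+26,-26,-78 mm, floor z=10. Red ball knob 18 mm wide, top z=45, at the +y end (y=+101). Guides at the tile's side edges (|x| 14.5-25, middle open): gap 10 mm in y, 50 mm in x; from z=30 to 42 flaring to a mouth 20 mm in y, 57 mm in x. The two racks' knob ends point roughly away from or at each other.
- tile_amber: Loose test tile 70x44x7 mm, 50 g, off-white, one half glazed amber-brown. Origin: centre of the back face (tile's middle is 3.5 mm along z); x along the 70 mm to the glazed end, y along the 44 mm, z out of the glazed face. Starts upright, x up, in a wooden-rack slot, top 80 mm over the worktop, neighbours 52 mm off. Seated in either rack its origin is 45 mm over the worktop.
- tile_green: Loose test tile 70x44x7 mm, 50 g, off-white, one half glazed green. Origin: centre of the back face (tile's middle is 3.5 mm along z); x along the 70 mm to the glazed end, y along the 44 mm, z out of the glazed face. Starts upright, x up, in a wooden-rack slot, top 80 mm over the worktop, neighbours 52 mm off. Seated in either rack its origin is 45 mm over the worktop.
- tile_navy: Loose test tile 70x44x7 mm, 50 g, off-white, one half glazed near-black navy. Origin: centre of the back face (tile's middle is 3.5 mm along z); x along the 70 mm to the glazed end, y along the 44 mm, z out of the glazed face. Starts upright, x up, in a wooden-rack slot, top 80 mm over the worktop, neighbours 52 mm off. Seated in either rack its origin is 45 mm over the worktop.
- tile_crimson: Loose test tile 70x44x7 mm, 50 g, off-white, one half glazed dark red (crimson). Origin: centre of the back face (tile's middle is 3.5 mm along z); x along the 70 mm to the glazed end, y along the 44 mm, z out of the glazed face. Starts upright, x up, in a wooden-rack slot, top 80 mm over the worktop, neighbours 52 mm off. Seated in either rack its origin is 45 mm over the worktop.
- chip_amber: Fixed amber-brown colour chip, 24 x 30 x 6 mm, on the drying rack's ledge beside the slot in which the amber tile starts (52 mm from the slot's centre, along the rack's -x); it stays and shows the original order. Origin = centre of its underside, axes as the rack's.
- chip_green: Fixed green colour chip, 24 x 30 x 6 mm, on the drying rack's ledge beside the slot in which the green tile starts (52 mm from the slot's centre, along the rack's -x); it stays and shows the original order. Origin = centre of its underside, axes as the rack's.
- chip_navy: Fixed near-black navy colour chip, 24 x 30 x 6 mm, on the drying rack's ledge beside the slot in which the navy tile starts (52 mm from the slot's centre, along the rack's -x); it stays and shows the original order. Origin = centre of its underside, axes as the rack's.
- chip_crimson: Fixed dark red (crimson) colour chip, 24 x 30 x 6 mm, on the drying rack's ledge beside the slot in which the crimson tile starts (52 mm from the slot's centre, along the rack's -x); it stays and shows the original order. Origin = centre of its underside, axes as the rack's.
- jar_green: Bystander: green glaze jar with white lid, 54 mm across, 60 mm high, loose, upright. Origin = centre of its underside.
- jar_blue: Bystander: blue glaze jar with white lid, 48 mm across, 55 mm high, loose, upright. Origin = centre of its underside.

How it is judged:
By the outcome, as a careful person would: the job done as asked, in the order asked, and still so for the second after the job is handed in, with the robot touching nothing.
It also fails if it takes over 115 s, if anything falls off the work surface, if the arm or the gripper's body presses on something with over 40 N, if the wrist force passes 120 N, or if a joint passes its speed limit or range.

## Robot

A 6-joint arm with a two-finger parallel gripper is mounted at the origin on the work surface; the furniture and walls round the work are solid. World frame = base frame: x ahead of the robot, y to its left, z up, the work surface at z = 0. Lengths are in m, angles in rad, forces in N, time in s.
With the tool pointing down it reaches from about 0.35 to 0.975 m from the base axis. Payload 4.9 kg.
Tool frame: the origin (TCP) lies at the very end of the fingers, on their centre line; the grasp point (between the pads) lies ctrl.grip_point_offset behind it (ctrl.grip_point_offset is the distance from the TCP to the grasp point, in m); z points along the fingers, y is the line along which they close (so a half turn about z gives the same grasp; the last joint's range is limited). The gripper opens to 85 mm and grips with 20 to 120 N. Pads are 22 mm wide; open, the fingers measure 114 mm over their backs; the gripper's body (76 mm by 85 mm) begins 54 mm behind the grasp point. The pads swing forward as they close: fully open they stand 13 mm farther back than shut.
Start: joints at [0.985, 0.053, 1.613, -0, 1.476, -0.119], TCP at [0.281, 0.558, 0.231] pointing down, gripper open.
Joint ranges: [-3.01, 3.01], [-1.01, 2.22], [0.06, 2.58], [-1.02, 4.17], [0.09, 2.62], [-3.14, 3.14]. Speed limits (rad/s): [2.57, 2.57, 3.14, 3.14, 3.14, 3.14].

## Interface

Orientations are given as a rotation vector (axis times angle).
In Python, from station import ctrl gives the robot as it stands. The module is installed in compiled form; this text tells all that it offers.
- The arm moves only by the tool drive_tool, never from a script. Its argument "steps" is a list of rows, each an object with "translation": the shift along the tool's x, y, z normalised to -1 to 1, where 1 is 4 cm, a list of three; "angular": the turn, a rotation vector about the tool's x, y, z normalised to -1 to 1, where 1 is 8 degrees, a list of three; "gripper": the opening, from 0 (shut) to 1 (fully open). In form: [{"translation": [dx, dy, dz], "angular": [wx, wy, wz], "gripper": gripper}, ...]. A call has 1 to 8 rows; each row shifts and turns the commanded pose from where the row before left it, along the tool's axes as they then stand; what a row does not reach is not made up. A row lasts 1/8 s, in which the tool goes at most 62.5 mm and 10.7 degrees, less where a joint would pass 70% of its speed; a pose out of reach is approached as far as the arm can. A call with a number of a shift or a turn outside -1 to 1 is refused whole. A call with a gripper value outside its range is refused whole. The fingers move at their own pace and stop on an object; "force" is the grip in N (left out, the last holds). Time passes only in rows, so rows that do not move let the fingers close. It gives the time, the measured TCP pose, the force, the opening and the grip force at its end, in the units of the state.
- ctrl.get_obs(): the state, without advancing time (a new reading comes with each control period).
- ctrl.get_image(name): name is "scene" or "top"; returns a dict with "color" (400x640x3 uint8, red, green, blue), "depth" (400x640 float32, m along the optical axis (not along the pixel's ray), 0 where there is no reading), "fx", "fy", "cx", "cy" (pixels), "k1" (the pictures are not rectified: a ray, as slopes to the right and down, at radius r is drawn at 1 + k1 r^2 times it, then the intrinsics apply), "R" (3x3) and "t" (3): a world point X has camera coordinates R X + t. Camera axes: x right, y down, z forward; pixel columns grow to the right and rows downward; lengths in m; the calibration is good to about 2 mm. A picture is of the moment at which its call begins.
- ctrl.finish_job(): hands the job in; it is judged then, once.
The state is a dict: "t": time; "q": joint angles; "dq": joint speeds; "effort": joint torques, N m; "tool_pos": TCP position; "tool_rot": TCP orientation; "contact_force": force on the tool from outside, world axes, zero at the start; "wrist_torque": the same for the moment, N m; "opening": finger opening in m; "grip_force": force on a finger pad.
Only numpy, scipy, OpenCV 4.12 (cv2) and the standard library are available. Lean on these libraries where they do the work, as an engineer would, in place of code of your own. Each camera call takes 0.05 s, during which the arm holds its last target. There are 200 camera calls.

## Working session

There is one attempt and no reset: what is moved stays moved. The work goes in short steps, Python scripts to look and compute and a tool call to move; the robot and the scene stay as the last step left them, time stands still between calls to the robot, and variables do not carry over. Pictures are saved under pics/ and viewed, at most 14 in all, crops included, and the job is handed in when it is done.

Besides the shell and the picture viewer there is one more tool, called after "Emit:" by a JSON object that holds its "name" and its "arguments". drive_tool: Moves the arm, as the interface text tells. Its arguments: {"type":"object","properties":{"steps":{"type":"array"},"force":{"type":"number"}},"required":["steps"]}

```bash
mkdir -p pics; ls; python3 - <<'E'
from station import ctrl
import cv2,numpy as np
o=ctrl.get_obs(); print(o['t'],o['tool_pos'],o['tool_rot'],o['opening'],ctrl.grip_point_offset)
for n in("scene","top"):
    d=ctrl.get_image(n); cv2.imwrite(f"pics/{n}0.png",d["color"][...,::-1])
    np.savez(f"{n}0.npz",**d); print(n,d['fx'],d['cx'],d['cy'],d['k1'],d['R'].round(3).tolist(),d['t'])
E
```

```text
pics
0.0 [0.28090935 0.55761138 0.23004321] [-0.7263823  -3.05570646  0.00306499] 0.08527502015738637 0.0187
scene 490.4541156623146 330.9027434915702 196.34198763409168 0.04029904723267732 [[0.687, -0.727, 0.006], [-0.495, -0.474, -0.729], [0.533, 0.497, -0.685]] [-0.385331    0.34410984  1.10249198]
top 489.31306005107626 319.40456809467236 199.4948987189258 -0.02403081997296731 [[-0.061, -0.998, 0.001], [-0.975, 0.059, -0.212], [0.212, -0.014, -0.977]] [0.00652673 0.56178116 1.0163365 ]
```

View pics/top0.png

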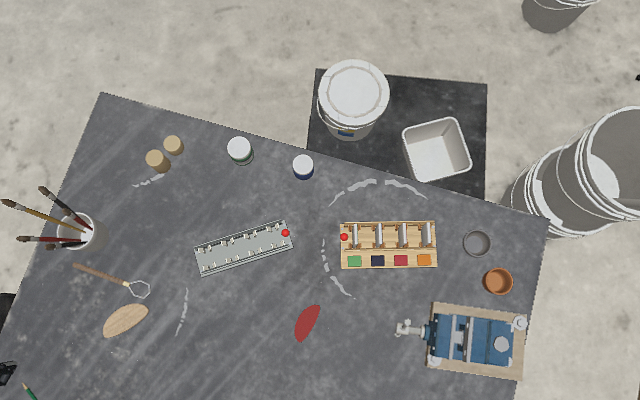

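View pics/scene0.png

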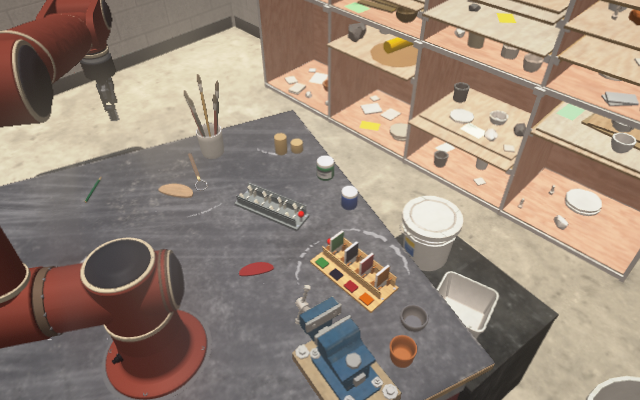

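Top view: the grey rack is centred near (243,248) with its knob at (285,233). The wooden rack is near (388,245) with its knob at (344,237). Counted from the knob, the chips run green, navy, crimson, amber. The jars at (239,150) and (303,167) are out of the way.

```bash
cat > h.py <<'E'
import numpy as np,cv2
from scipy.spatial.transform import Rotation as Ro
def load(n): return dict(np.load(n))
def slopes(d,uv):
    K=np.array([[d['fx'],0,d['cx']],[0,d['fy'],d['cy']],[0,0,1.]])
    return cv2.undistortPoints(np.float64(uv).reshape(-1,1,2),K,np.array([float(d['k1']),0,0,0])).reshape(-1,2)
def ray(d,uv):
    s=slopes(d,uv); D=np.c_[s,np.ones(len(s))]@d['R']; return -d['R'].T@d['t'],D
def plane(d,uv,z):
    c,D=ray(d,uv); return c+D*((z-c[2])/D[:,2])[:,None]
def cloud(d):
    h,w=d['depth'].shape; u,v=np.meshgrid(np.arange(w),np.arange(h)); c,D=ray(d,np.c_[u.ravel(),v.ravel()])
    return (c+D*d['depth'].ravel()[:,None]).reshape(h,w,3)
def tri(a,ua,b,ub):
    A=np.zeros((3,3));y=np.zeros(3)
    for d,u in((a,ua),(b,ub)):
        c,D=ray(d,[u]);D=D[0]/np.linalg.norm(D);P=np.eye(3)-np.outer(D,D);A+=P;y+=P@c
    return np.linalg.solve(A,y)
def blobs(m,amin=8):
    n,l,s,c=cv2.connectedComponentsWithStats(m.astype(np.uint8)); return [(c[i],s[i],l==i) for i in range(1,n) if s[i,4]>=amin]
E
cat > m1.py <<'E'
from h import *
T=load('top0.npz');S=load('scene0.npz')
for n,d in(('top',T),('scene',S)):
    hsv=cv2.cvtColor(d['color'],cv2.COLOR_RGB2HSV); H,s,V=[hsv[...,i].astype(int) for i in range(3)]
    P=cloud(d); reg=(P[...,0]>.35)&(P[...,0]<.8)&(abs(P[...,1])<.45)
    red=((H<5)|(H>175))&(s>190)&(V>120)&reg
    print(n,'red',[(c.round(1).tolist(),int(st[4]),P[m].mean(0).round(3).tolist(),plane(d,[c],.036)[0].round(4).tolist()) for c,st,m in blobs(red)])
    hi=reg&(P[...,2]>.05)&(P[...,2]<.09)&(P[...,1]<.02)&(P[...,1]>-.27)&(P[...,0]<.68)
    for c,st,m in blobs(hi,10): print(' tile',c.round(1),st[4],P[m].min(0).round(3),P[m].max(0).round(3),np.median(P[m],0).round(3))
    sel=reg&(P[...,2]>.004)&(P[...,2]<.05)&(P[...,0]<.68)
    for c,st,m in blobs(sel,150):
        r=cv2.minAreaRect(np.float32(P[m][:,:2]*1000)); print(' rack',c.round(1),st[4],np.round(r[0],1),np.round(r[1],1),round(r[2],1), np.percentile(P[m][:,2],[5,50,95]).round(3))
    # chips
    for nm,q in(('g',(H>45)&(H<80)&(s>100)),('amb',(H>8)&(H<18)&(s>200)),('navy',(V<75)&(s>40)&(H>105)&(H<135)),('crim',((H>170)|(H<5))&(s>120)&(V<190))):
        for c,st,m in blobs(q&reg,30): print(' chip',nm,c.round(1),st[4],P[m].mean(0).round(3))
from station import ctrl
o=ctrl.get_obs();print(Ro.from_rotvec(o['tool_rot']).as_matrix().round(3).tolist())
E
python3 m1.py
python3 -c "
import cv2
a=cv2.imread('pics/top0.png')[205:285,185:445];b=cv2.imread('pics/scene0.png')[175:315,225:405]
a=cv2.resize(a,None,fx=3,fy=3,interpolation=2);b=cv2.resize(b,None,fx=2.4,fy=2.4,interpolation=2)
import numpy as np
c=np.zeros((a.shape[0]+b.shape[0],a.shape[1],3),'uint8');c[:a.shape[0]]=a;c[a.shape[0]:,:b.shape[1]]=b;cv2.imwrite('pics/crop0.png',c)"
```

```text
top red [([285.0, 232.4], 32, [0.495, 0.052, 0.043], [0.4965, 0.0529, 0.036]), ([343.7, 236.4], 33, [0.479, -0.076, 0.044], [0.4797, -0.0766, 0.036])]
 tile [303.8 164. ] 302 [ 0.622 -0.018  0.051] [0.67  0.02  0.062] [0.645 0.003 0.057]
 tile [379.2 234.6] 116 [ 0.453 -0.156  0.05 ] [ 0.498 -0.147  0.086] [ 0.472 -0.15   0.08 ]
 tile [403.4 233.6] 125 [ 0.451 -0.209  0.051] [ 0.496 -0.199  0.085] [ 0.473 -0.201  0.079]
 tile [427.4 233.1] 145 [ 0.449 -0.26   0.05 ] [ 0.494 -0.251  0.087] [ 0.47  -0.253  0.079]
 tile [355.1 234.1] 101 [ 0.455 -0.104  0.052] [ 0.499 -0.095  0.085] [ 0.478 -0.099  0.08 ]
 rack [242.6 247.3] 3123 [472.  151.9] [ 84.6 226.4] 14.6 [0.008 0.013 0.045]
 rack [386.9 245.8] 3999 [ 458.5 -176.6] [223.7 115.1] 88.1 [0.008 0.014 0.045]
 rack [476.9 243. ] 649 [ 449.  -371.3] [61.4 67. ] 80.7 [0.006 0.017 0.039]
 rack [496.8 278. ] 475 [ 369.7 -408.1] [39.2 69.7] 0.2 [0.005 0.018 0.048]
 rack [127.4 284.6] 178 [399.5 405.9] [96.3 42.1] 70.5 [0.005 0.009 0.014]
 chip crim [400.2 259.8] 133 [ 0.422 -0.2    0.018]
scene red [([300.5, 213.4], 17, [0.492, 0.051, 0.041
[... 390 characters left out ...]
07 ]
 tile [381.5 273.8] 143 [ 0.444 -0.261  0.05 ] [ 0.491 -0.249  0.084] [ 0.465 -0.257  0.071]
 rack [272.5 206.3] 1753 [481.  164.8] [106.1 240.8] 14.3 [0.006 0.02  0.042]
 rack [348.5 201.8] 183 [632.   -4.4] [27.  46.5] 42.1 [0.008 0.028 0.047]
 rack [355.  275.1] 2891 [ 453. -166.] [241.  106.6] 88.7 [0.007 0.015 0.043]
 rack [413.9 317.3] 589 [ 454.7 -370.1] [83.3 63.2] 11.2 [0.006 0.021 0.037]
 rack [404.1 346.6] 466 [ 369.5 -405. ] [58.7 38.3] 89.5 [0.005 0.025 0.047]
 chip g [321.7 262.2] 78 [ 0.423 -0.098  0.015]
 chip amb [366.1 298.6] 90 [ 0.416 -0.254  0.015]
 chip crim [350.6 285.9] 88 [ 0.419 -0.202  0.015]
[[-0.893, 0.45, -0.001], [0.45, 0.893, -0.002], [0.0, -0.002, -1.0]]
```

View pics/crop0.png

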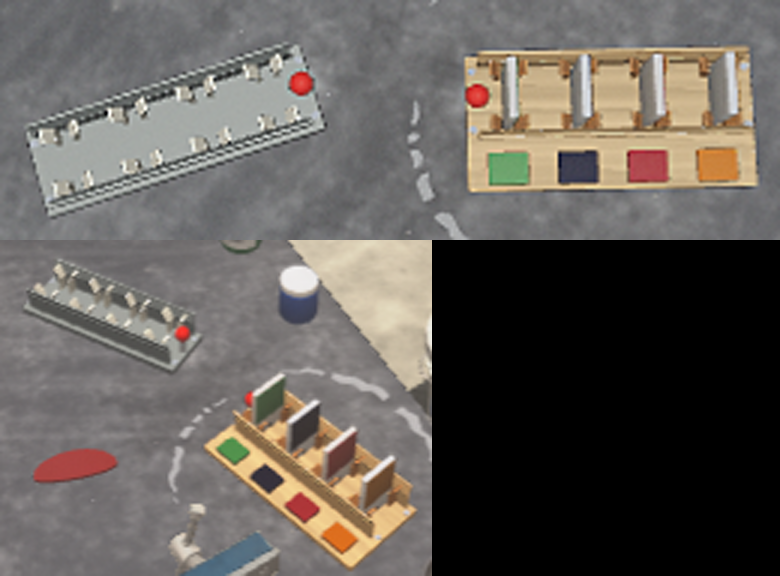

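Both views agree on the knobs, the tile spacing (52 mm) and the tile tops (about 80 mm). Next I refine the grey rack's axis from its raised parts.

```bash
cat > m2.py <<'E'
from h import *
T=load('top0.npz');S=load('scene0.npz')
print('grey knob tri',tri(T,[285.0,232.4],S,[300.5,213.4]).round(4))
hsv=cv2.cvtColor(S['color'],cv2.COLOR_RGB2HSV).astype(int);q=((hsv[...,0]<6)|(hsv[...,0]>174))&(hsv[...,1]>180)&(hsv[...,2]>100);q[:,:322]=0;q[:,340:]=0;q[:230]=0;q[250:]=0
print([(c.round(1),s[4]) for c,s,m in blobs(q,4)])
for n,d in(('top',T),('scene',S)):
    P=cloud(d)
    for nm,lo,hi in(('grey',.03,.30),('wood',-.32,-.05)):
        a=(P[...,0]>.40)&(P[...,0]<.56)&(P[...,1]>lo)&(P[...,1]<hi)
        for zr in((.004,.05),(.035,.049)):
            m=a&(P[...,2]>zr[0])&(P[...,2]<zr[1]); r=cv2.minAreaRect(np.float32(P[m][:,:2]*1000)); X=P[m][:,:2]; w,v=np.linalg.eigh(np.cov(X.T)); e=v[:,1]*np.sign(v[1,1])
            print(n,nm,zr,m.sum(),np.round(r[0],1),np.round(r[1],1),round(r[2],1),'pca',X.mean(0).round(4),np.degrees(np.arctan2(-e[0],e[1])).round(2))
# colour contour of grey rack in the top view, on base plane
P=cloud(T);m=((P[...,2]>.004)&(P[...,0]>.4)&(P[...,0]<.56)&(P[...,1]>.02)&(P[...,1]<.3)).astype(np.uint8)
h=cv2.cvtColor(T['color'],cv2.COLOR_RGB2HSV)
r=cv2.minAreaRect(np.argwhere(m)[:,::-1].astype(np.float32));b=cv2.boxPoints(r)
print('corners',b.round(1).tolist(),plane(T,b,.01).round(4).tolist())
E
python3 m2.py
python3 -c "
import cv2
a=cv2.imread('pics/top0.png')[212:284,186:300];cv2.imwrite('pics/crop1.png',cv2.resize(a,None,fx=7,fy=7,interpolation=2))"
```

```text
grey knob tri [0.4956 0.0535 0.036 ]
[(array([328.2, 240.2]), np.int32(5))]
top grey (0.004, 0.05) 3549 [480.  165.2] [268.5 159.6] 89.9 pca [0.4734 0.1521] 10.71
top grey (0.035, 0.049) 848 [472.2 146.2] [ 65.1 210.3] 14.4 pca [0.4749 0.1456] 13.8
top wood (0.004, 0.05) 4331 [ 480.  -185.3] [269.1 159.9] 90.0 pca [ 0.4593 -0.1746] -1.62
top wood (0.035, 0.049) 835 [ 475.2 -172.7] [209.6  64.6] 87.5 pca [ 0.4755 -0.1699] -3.79
scene grey (0.004, 0.05) 1761 [485.4 160.6] [145.5 260.1] 3.7 pca [0.4684 0.1438] 13.47
scene grey (0.035, 0.049) 414 [469.2 145.3] [ 69.5 208.9] 14.2 pca [0.4729 0.1439] 14.07
scene wood (0.004, 0.05) 2891 [ 480.5 -187.3] [259.5 156.9] 88.1 pca [ 0.4489 -0.188 ] 1.3
scene wood (0.035, 0.049) 546 [ 472.  -174.1] [208.3  68.4] 88.7 pca [ 0.4678 -0.1811] -0.66
corners [[174.3000030517578, 213.60000610351562], [298.70001220703125, 206.39999389648438], [302.70001220703125, 276.20001220703125], [178.3000030517578, 283.3999938964844]] [[0.5591, 0.3064, 0.01], [0.5588, 0.0203, 0.01], [0.3995, 0.0195, 0.01], [0.4, 0.2972, 0.01]]
```

View pics/crop1.png

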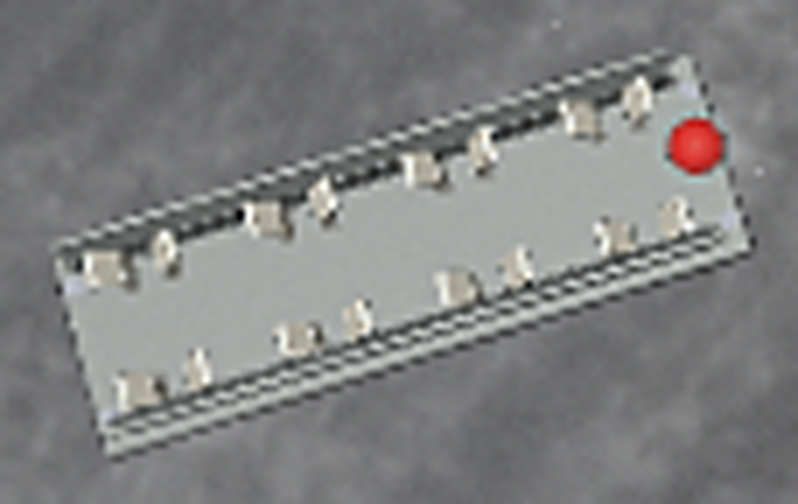

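The crop shows the guides. The slot-1 pairs are near (608,108) and (644,225), and the slot-4 pairs near (134,258) and (167,380). I cast these and the base corners as a check.

```bash
cat > m3.py <<'E'
from h import *
T=load('top0.npz');f=lambda p:(np.array(p)+.5)/7-.5+[186,212]
g=np.array([[[608,108],[644,225]],[[134,258],[167,380]]],float)
p=[plane(T,f(x),.036)[:,:2] for x in g]; s1=p[0].mean(0);s4=p[1].mean(0);e=s1-s4
print(s1,s4,np.linalg.norm(e),'rot of axis',np.degrees(np.arctan2(e[0],-e[1])),'mid',(s1+s4)/2,'guide span',[np.linalg.norm(q[0]-q[1]) for q in p])
b=plane(T,f([[112,455],[748,248]]),.006)[:,:2];e=b[0]-b[1];print('edge',np.linalg.norm(e),np.degrees(np.arctan2(-e[0],e[1])))
k=np.array([.4956,.0535])
for a in(14.0,14.5,15,15.5):
    th=np.radians(a);n=np.array([-np.sin(th),np.cos(th)]);print(a,[(k+n*x/1000).round(4).tolist() for x in(23,75,127,179)],'centre',(k+n*.101).round(4))
E
python3 m3.py
```

```text
[0.49125347 0.07530899] [0.45200987 0.22647319] 0.15617514249297965 rot of axis 14.553236228909592 mid [0.47163167 0.15089109] guide span [np.float64(0.03923884200855996), np.float64(0.040136889625633866)]
edge 0.2136140600531228 14.691805211263903
14.0 [[0.49, 0.0758], [0.4775, 0.1263], [0.4649, 0.1767], [0.4523, 0.2272]] centre [0.4712 0.1515]
14.5 [[0.4898, 0.0758], [0.4768, 0.1261], [0.4638, 0.1765], [0.4508, 0.2268]] centre [0.4703 0.1513]
15 [[0.4896, 0.0757], [0.4762, 0.1259], [0.4627, 0.1762], [0.4493, 0.2264]] centre [0.4695 0.1511]
15.5 [[0.4895, 0.0757], [0.4756, 0.1258], [0.4617, 0.1759], [0.4478, 0.226]] centre [0.4686 0.1508]
```

Emit:
{"name": "drive_tool", "arguments": {"steps": [{"translation": [0,0,0],"angular": [0,0,-0.77],"gripper": 0.35},{"translation": [0,0,0],"angular": [0,0,-0.77],"gripper": 0.35},{"translation": [0,0,0],"angular": [0,0,-0.77],"gripper": 0.35},{"translation": [0,0,0],"angular": [0,0,-0.77],"gripper": 0.35},{"translation": [-0.31,-0.9,0],"angular": [0,0,0],"gripper": 0.35},{"translation": [-0.31,-0.9,0],"angular": [0,0,0],"gripper": 0.35},{"translation": [-0.31,-0.9,0],"angular": [0,0,0],"gripper": 0.35},{"translation": [-0.31,-0.9,0],"angular": [0,0,0],"gripper": 0.35}], "force": 30}}

```text
t: 1.1
tool_pos: [0.3255, 0.411, 0.2307]
tool_rot: [-0.057, -3.141, 0.001]
contact_force: [0.9, 0.1, 1.8]
opening: 0.0293
grip_force: 0.0
```

```bash
cat > go.py <<'E'
# usage: go.py x y z yaw(deg; rack yaw, tool y=(-sin,cos)): remaining shift in tool units
import sys; from h import *; from station import ctrl
o=ctrl.get_obs(); R=Ro.from_rotvec(o['tool_rot']).as_matrix(); x,y,z,a=map(float,sys.argv[1:5]); th=np.radians(a)
Yt=np.array([-np.sin(th),np.cos(th),0]); Rt=np.c_[np.cross(Yt,[0,0,-1]),Yt,[0,0,-1]]
d=np.array([x,y,z])-o['tool_pos']
print('t',round(o['t'],2),'pos',np.round(o['tool_pos'],4),'open',round(o['opening'],4),'grip',round(o['grip_force'],1),'F',np.round(o['contact_force'],1))
print('now-axes units',(R.T@d/.04).round(3),'target-axes units',(Rt.T@d/.04).round(3),'turn units',(np.degrees(Ro.from_matrix(R.T@Rt).as_rotvec())/8).round(3))
E
python3 go.py .4775 -.0995 .15 -2.1
```

```text
t 1.1 pos [0.3255 0.411  0.2307] open 0.0293 grip 0.0 F [0.9 0.1 1.8]
now-axes units [ -4.264 -12.615   2.025] target-axes units [ -4.265 -12.616   2.018] turn units [-0.005 -0.004  0.001]
```

Emit:
{"name": "drive_tool", "arguments": {"steps": [{"translation": [-0.3,-0.9,0.1],"angular": [0,0,0],"gripper": 0.35},{"translation": [-0.3,-0.9,0.1],"angular": [0,0,0],"gripper": 0.35},{"translation": [-0.3,-0.9,0.1],"angular": [0,0,0],"gripper": 0.35},{"translation": [-0.3,-0.9,0.1],"angular": [0,0,0],"gripper": 0.35},{"translation": [-0.3,-0.9,0.1],"angular": [0,0,0],"gripper": 0.35},{"translation": [-0.3,-0.9,0.1],"angular": [0,0,0],"gripper": 0.35},{"translation": [-0.3,-0.9,0.1],"angular": [0,0,0],"gripper": 0.35},{"translation": [-0.3,-0.9,0.1],"angular": [0,0,0],"gripper": 0.35}]}}

```text
t: 2.1
tool_pos: [0.4108, 0.1198, 0.1988]
tool_rot: [-0.058, -3.141, 0.0]
contact_force: [1.5, 0.6, 0.4]
opening: 0.0297
grip_force: 0.0
```

Emit:
{"name": "drive_tool", "arguments": {"steps": [{"translation": [-0.3,-0.9,0.2],"angular": [0,0,0],"gripper": 0.35},{"translation": [-0.3,-0.9,0.2],"angular": [0,0,0],"gripper": 0.35},{"translation": [-0.3,-0.9,0.2],"angular": [0,0,0],"gripper": 0.35},{"translation": [-0.3,-0.9,0.2],"angular": [0,0,0],"gripper": 0.35},{"translation": [-0.3,-0.9,0.2],"angular": [0,0,0],"gripper": 0.35},{"translation": [-0.3,-0.9,0.2],"angular": [0,0,0],"gripper": 0.35},{"translation": [0,0,0],"angular": [0,0,0],"gripper": 0.35}]}}

```text
t: 2.98
tool_pos: [0.4744, -0.099, 0.1501]
tool_rot: [-0.063, -3.139, -0.001]
contact_force: [0.3, -0.2, -0.6]
opening: 0.0298
grip_force: 0.0
```

```bash
python3 go.py .4775 -.0995 .052 -2.1; python3 - <<'E'
from station import ctrl
import cv2
for n,s in(("scene",(slice(110,290),slice(240,420))),("top",(slice(170,290),slice(310,450)))):
    d=ctrl.get_image(n); cv2.imwrite(f"pics/{n}1.png",cv2.resize(d["color"][s][...,::-1],None,fx=3,fy=3,interpolation=2))
E
```

```text
t 2.98 pos [ 0.4744 -0.099   0.1501] open 0.0298 grip 0.0 F [ 0.3 -0.2 -0.6]
now-axes units [-0.083 -0.011  2.453] target-axes units [-0.077 -0.01   2.453] turn units [ 0.004 -0.017 -0.024]
```

View pics/scene1.png

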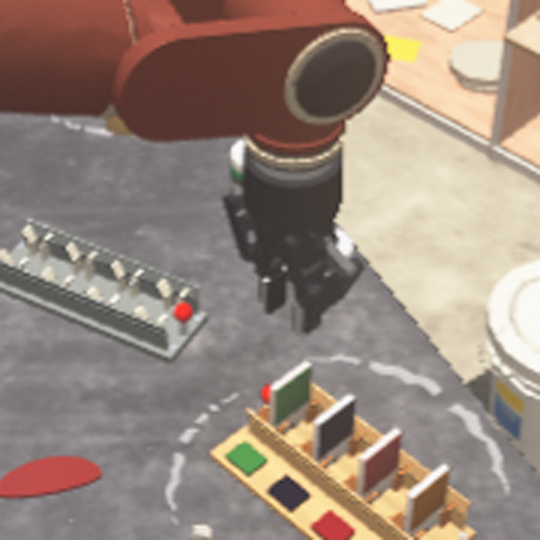

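The open fingers hang straight above the green tile (about (290,390) in the crop) and are aligned with it. I go down and grip.

Emit:
{"name": "drive_tool", "arguments": {"steps": [{"translation": [-0.08,-0.01,0.4],"angular": [0,0,0],"gripper": 0.35},{"translation": [0,0,0.6],"angular": [0,0,0],"gripper": 0.35},{"translation": [0,0,0.6],"angular": [0,0,0],"gripper": 0.35},{"translation": [0,0,0.5],"angular": [0,0,0],"gripper": 0.35},{"translation": [0,0,0.3],"angular": [0,0,0],"gripper": 0.35},{"translation": [0,0,0],"angular": [0,0,0],"gripper": 0.35},{"translation": [0,0,0],"angular": [0,0,0],"gripper": 0},{"translation": [0,0,0],"angular": [0,0,0],"gripper": 0}]}}

```text
t: 4.08
tool_pos: [0.4789, -0.0982, 0.0564]
tool_rot: [0.058, 3.139, -0.001]
contact_force: [-0.7, -0.1, -0.6]
opening: 0.0064
grip_force: 34.4
```

Emit:
{"name": "drive_tool", "arguments": {"steps": [{"translation": [0,0,0],"angular": [0,0,0],"gripper": 0},{"translation": [0,0,0],"angular": [0,0,0],"gripper": 0},{"translation": [0,0,0],"angular": [0,0,0],"gripper": 0}]}}

```text
t: 4.45
tool_pos: [0.4789, -0.0982, 0.0563]
tool_rot: [0.058, 3.139, -0.001]
contact_force: [-0.8, 0.3, 5.2]
opening: 0.0061
grip_force: 35.3
```

```bash
python3 go.py .4775 -.0995 .052 -2.1
```

```text
t 4.45 pos [ 0.4789 -0.0982  0.0563] open 0.0061 grip 35.3 F [-0.8  0.3  5.2]
now-axes units [ 0.033 -0.033  0.107] target-axes units [ 0.033 -0.033  0.107] turn units [-0.003  0.012 -0.001]
```

Emit:
{"name": "drive_tool", "arguments": {"steps": [{"translation": [0,0,-0.5],"angular": [0,0,0],"gripper": 0},{"translation": [0,0,-0.7],"angular": [0,0,0],"gripper": 0},{"translation": [0,0,-0.7],"angular": [0,0,0],"gripper": 0},{"translation": [0,0,-0.6],"angular": [0,0,0],"gripper": 0},{"translation": [0,0,0],"angular": [0,0,-0.7],"gripper": 0},{"translation": [0,0,0],"angular": [0,0,-0.7],"gripper": 0},{"translation": [0,0,0],"angular": [0,0,-0.69],"gripper": 0},{"translation": [0,0,0],"angular": [0,0,0],"gripper": 0}]}}

```text
t: 5.45
tool_pos: [0.4775, -0.0978, 0.1544]
tool_rot: [0.397, -3.115, -0.001]
contact_force: [-0.9, -0.3, -0.7]
opening: 0.0063
grip_force: 34.4
```

```bash
python3 go.py .4900 .0757 .13 14.6
```

```text
t 5.45 pos [ 0.4775 -0.0978  0.1544] open 0.0063 grip 34.4 F [-0.9 -0.3 -0.7]
now-axes units [-1.393  4.12   0.613] target-axes units [-1.396  4.119  0.611] turn units [ 0.006 -0.009 -0.007]
```

Emit:
{"name": "drive_tool", "arguments": {"steps": [{"translation": [-0.2,0.5,0],"angular": [0,0,0],"gripper": 0},{"translation": [-0.24,0.7,0],"angular": [0,0,0],"gripper": 0},{"translation": [-0.24,0.8,0],"angular": [0,0,0],"gripper": 0},{"translation": [-0.24,0.8,0.1],"angular": [0,0,0],"gripper": 0},{"translation": [-0.24,0.7,0.2],"angular": [0,0,0],"gripper": 0},{"translation": [-0.24,0.62,0.3],"angular": [0,0,0],"gripper": 0},{"translation": [0,0,0],"angular": [0,0,0],"gripper": 0},{"translation": [0,0,0],"angular": [0,0,0],"gripper": 0}]}}

```text
t: 6.45
tool_pos: [0.4906, 0.0752, 0.1313]
tool_rot: [0.399, -3.116, 0.001]
contact_force: [0.1, -0.8, -0.6]
opening: 0.0059
grip_force: 34.4
```

```bash
python3 go.py .4900 .0757 .0563 14.6; cat > look.py <<'E'
import sys; from h import *; from station import ctrl
k=sys.argv[1]; x,y,w=map(float,sys.argv[2:5])  # rack slot centre; report tile points near it
ims=[]
for n in("scene","top"):
    d=ctrl.get_image(n); np.savez(f"{n}{k}.npz",**d)
    uv=cv2.projectPoints(np.array([[x,y,.06]]),cv2.Rodrigues(d['R'])[0],d['t'],np.array([[d['fx'],0,d['cx']],[0,d['fy'],d['cy']],[0,0,1]]),np.array([float(d['k1']),0,0,0]))[0].ravel().astype(int)
    h=int(w); c=d['color'][max(uv[1]-h,0):uv[1]+h,max(uv[0]-h,0):uv[0]+h,::-1]; ims.append(cv2.resize(c,(390,390),interpolation=2)); print(n,uv,h)
cv2.imwrite(f"pics/look{k}.png",np.hstack(ims))
E
python3 look.py a .49 .0757 50
```

```text
t 6.45 pos [0.4906 0.0752 0.1313] open 0.0059 grip 34.4 F [ 0.1 -0.8 -0.6]
now-axes units [0.011 0.017 1.875] target-axes units [0.012 0.017 1.875] turn units [-0.003 -0.003 -0.003]
scene [293 204] 50
top [273 234] 50
```

View pics/looka.png

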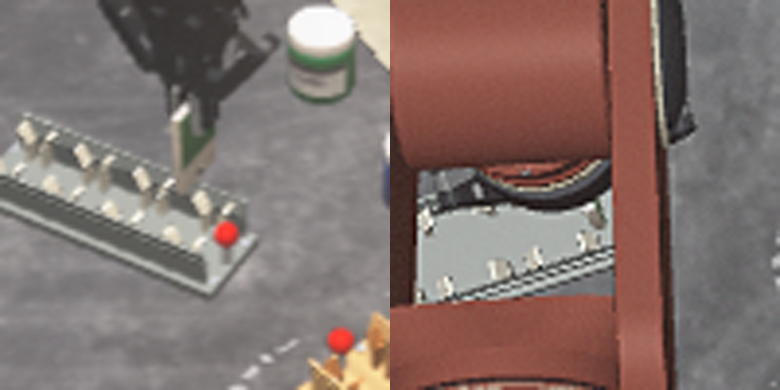

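The green tile hangs upright in the gripper over the first slot, next to the red knob (scene crop (190,150)). I lower it with force checks.

Emit:
{"name": "drive_tool", "arguments": {"steps": [{"translation": [0.01,0.01,0.3],"angular": [0,0,0],"gripper": 0},{"translation": [0,0,0.4],"angular": [0,0,0],"gripper": 0},{"translation": [0,0,0.3],"angular": [0,0,0],"gripper": 0},{"translation": [0,0,0.15],"angular": [0,0,0],"gripper": 0},{"translation": [0,0,0.15],"angular": [0,0,0],"gripper": 0},{"translation": [0,0,0.1],"angular": [0,0,0],"gripper": 0}]}}

```text
t: 7.3
tool_pos: [0.4903, 0.076, 0.0751]
tool_rot: [-0.4, 3.116, -0.0]
contact_force: [0.7, -0.2, -1.0]
opening: 0.0061
grip_force: 34.4
```

Emit:
{"name": "drive_tool", "arguments": {"steps": [{"translation": [0,0,0.1],"angular": [0,0,0],"gripper": 0},{"translation": [0,0,0.1],"angular": [0,0,0],"gripper": 0},{"translation": [0,0,0.1],"angular": [0,0,0],"gripper": 0}]}}

```text
t: 7.68
tool_pos: [0.4903, 0.0759, 0.0632]
tool_rot: [-0.4, 3.116, -0.0]
contact_force: [0.7, 0.2, -0.1]
opening: 0.0064
grip_force: 34.4
```

Inside the straight part of the guides with no contact force. Down to the floor, then release.

Emit:
{"name": "drive_tool", "arguments": {"steps": [{"translation": [0,0,0.1],"angular": [0,0,0],"gripper": 0},{"translation": [0,0,0.07],"angular": [0,0,0],"gripper": 0},{"translation": [0,0,0],"angular": [0,0,0],"gripper": 0}]}}

```text
t: 8.05
tool_pos: [0.4903, 0.0759, 0.0565]
tool_rot: [-0.4, 3.116, -0.0]
contact_force: [-0.2, 0.3, -0.3]
opening: 0.0061
grip_force: 34.4
```

Emit:
{"name": "drive_tool", "arguments": {"steps": [{"translation": [0,0,0],"angular": [0,0,0],"gripper": 0.2},{"translation": [0,0,0],"angular": [0,0,0],"gripper": 0.35},{"translation": [0,0,0],"angular": [0,0,0],"gripper": 0.35},{"translation": [0,0,-0.6],"angular": [0,0,0],"gripper": 0.35},{"translation": [0,0,-0.9],"angular": [0,0,0],"gripper": 0.35},{"translation": [0,0,-0.9],"angular": [0,0,0],"gripper": 0.35},{"translation": [0,0,0],"angular": [0,0,0.7],"gripper": 0.35},{"translation": [0,0,0],"angular": [0,0,0.7],"gripper": 0.35}]}}

```text
t: 9.05
tool_pos: [0.4907, 0.0759, 0.1535]
tool_rot: [-0.088, 3.139, -0.0]
contact_force: [0.4, -0.1, -0.5]
opening: 0.03
grip_force: 0.0
```

Emit:
{"name": "drive_tool", "arguments": {"steps": [{"translation": [0,0,0],"angular": [0,0,0.69],"gripper": 0.35}]}}

```text
t: 9.18
tool_pos: [0.4902, 0.0759, 0.1526]
tool_rot: [0.063, 3.141, 0.0]
contact_force: [-0.5, 0.6, -1.0]
opening: 0.0296
grip_force: 0.0
```

```bash
python3 go.py .4755 -.1510 .15 -2.1
```

```text
t 9.18 pos [0.4902 0.0759 0.1526] open 0.0296 grip 0.0 F [-0.5  0.6 -1. ]
now-axes units [ 0.141 -5.683  0.066] target-axes units [ 0.16  -5.683  0.066] turn units [ 0.     0.002 -0.024]
```

Emit:
{"name": "drive_tool", "arguments": {"steps": [{"translation": [0.02,-0.6,0],"angular": [0,0,-0.02],"gripper": 0.35},{"translation": [0.02,-0.9,0],"angular": [0,0,0],"gripper": 0.35},{"translation": [0.02,-0.9,0],"angular": [0,0,0],"gripper": 0.35},{"translation": [0.02,-0.9,0],"angular": [0,0,0],"gripper": 0.35},{"translation": [0.02,-0.9,0],"angular": [0,0,0],"gripper": 0.35},{"translation": [0.02,-0.9,0],"angular": [0,0,0],"gripper": 0.35},{"translation": [0.03,-0.58,0],"angular": [0,0,0],"gripper": 0.35},{"translation": [0,0,0],"angular": [0,0,0],"gripper": 0.35}]}}

```text
t: 10.18
tool_pos: [0.4763, -0.1521, 0.1526]
tool_rot: [0.057, 3.141, 0.0]
contact_force: [-0.5, -0.2, -0.2]
opening: 0.0297
grip_force: 0.0
```

```bash
python3 go.py .4755 -.1510 .0560 -2.1;python3 look.py b .49 .0757 40
```

```text
t 10.18 pos [ 0.4763 -0.1521  0.1526] open 0.0297 grip 0.0 F [-0.5 -0.2 -0.2]
now-axes units [0.02  0.027 2.414] target-axes units [0.02  0.027 2.414] turn units [0.    0.    0.001]
scene [293 204] 40
top [273 234] 40
```

View pics/lookb.png

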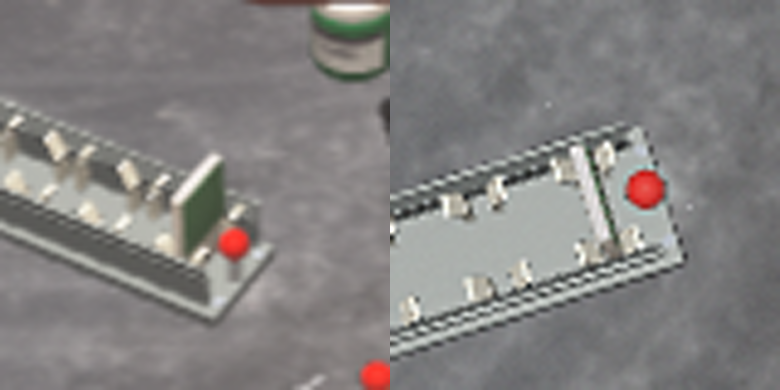

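The green tile stands upright between its guides in the slot by the knob (scene crop (200,205), top crop (597,200)). The same sequence goes for navy.

Emit:
{"name": "drive_tool", "arguments": {"steps": [{"translation": [0.02,0.03,0.4],"angular": [0,0,0],"gripper": 0.35},{"translation": [0,0,0.6],"angular": [0,0,0],"gripper": 0.35},{"translation": [0,0,0.6],"angular": [0,0,0],"gripper": 0.35},{"translation": [0,0,0.5],"angular": [0,0,0],"gripper": 0.35},{"translation": [0,0,0.31],"angular": [0,0,0],"gripper": 0.35},{"translation": [0,0,0],"angular": [0,0,0],"gripper": 0.35},{"translation": [0,0,0],"angular": [0,0,0],"gripper": 0},{"translation": [0,0,0],"angular": [0,0,0],"gripper": 0}]}}

```text
t: 11.28
tool_pos: [0.4764, -0.15, 0.0572]
tool_rot: [0.053, 3.139, -0.001]
contact_force: [0.5, 0.4, -0.2]
opening: 0.006
grip_force: 34.7
```

Emit:
{"name": "drive_tool", "arguments": {"steps": [{"translation": [0,0,0],"angular": [0,0,0],"gripper": 0},{"translation": [0,0,0],"angular": [0,0,0],"gripper": 0}]}}

```text
t: 11.52
tool_pos: [0.4764, -0.15, 0.0571]
tool_rot: [0.053, 3.139, -0.001]
contact_force: [0.4, 0.5, 4.5]
opening: 0.006
grip_force: 35.2
```

Emit:
{"name": "drive_tool", "arguments": {"steps": [{"translation": [0,0,-0.5],"angular": [0,0,0],"gripper": 0},{"translation": [0,0,-0.7],"angular": [0,0,0],"gripper": 0},{"translation": [0,0,-0.7],"angular": [0,0,0],"gripper": 0},{"translation": [0,0,-0.6],"angular": [0,0,0],"gripper": 0},{"translation": [0,0,0],"angular": [0,0,-0.7],"gripper": 0},{"translation": [0,0,0],"angular": [0,0,-0.7],"gripper": 0},{"translation": [0,0,0],"angular": [0,0,-0.69],"gripper": 0},{"translation": [0,0,0],"angular": [0,0,0],"gripper": 0}]}}

```text
t: 12.52
tool_pos: [0.4754, -0.1497, 0.1558]
tool_rot: [0.402, -3.115, -0.0]
contact_force: [-0.1, 0.0, 0.6]
opening: 0.0062
grip_force: 34.7
```

```bash
python3 go.py .4772 .1262 .13 14.6
```

```text
t 12.53 pos [ 0.4754 -0.1497  0.1558] open 0.0062 grip 34.7 F [-0.1  0.   0.6]
now-axes units [-1.795  6.659  0.646] target-axes units [-1.782  6.662  0.645] turn units [ 0.002 -0.004  0.013]
```

Emit:
{"name": "drive_tool", "arguments": {"steps": [{"translation": [-0.16,0.6,0],"angular": [0,0,0],"gripper": 0},{"translation": [-0.24,0.9,0],"angular": [0,0,0],"gripper": 0},{"translation": [-0.24,0.9,0],"angular": [0,0,0],"gripper": 0},{"translation": [-0.24,0.9,0],"angular": [0,0,0],"gripper": 0},{"translation": [-0.24,0.9,0],"angular": [0,0,0],"gripper": 0},{"translation": [-0.24,0.9,0],"angular": [0,0,0],"gripper": 0},{"translation": [-0.24,0.9,0],"angular": [0,0,0],"gripper": 0},{"translation": [-0.18,0.66,0],"angular": [0,0,0.01],"gripper": 0}]}}

```text
t: 13.52
tool_pos: [0.4762, 0.1275, 0.1559]
tool_rot: [0.4, -3.116, -0.0]
contact_force: [0.0, 1.3, -0.4]
opening: 0.0062
grip_force: 34.6
```

Emit:
{"name": "drive_tool", "arguments": {"steps": [{"translation": [0,0,0.3],"angular": [0,0,0],"gripper": 0},{"translation": [0,0,0.34],"angular": [0,0,0],"gripper": 0},{"translation": [0,0,0],"angular": [0,0,0],"gripper": 0}]}}

```text
t: 13.9
tool_pos: [0.4751, 0.125, 0.1281]
tool_rot: [0.399, -3.112, 0.0]
contact_force: [0.1, -0.1, -0.0]
opening: 0.0066
grip_force: 34.7
```

```bash
python3 go.py .4772 .1262 .0573 14.6
```

```text
t 13.9 pos [0.4751 0.125  0.1281] open 0.0066 grip 34.7 F [ 0.1 -0.1 -0. ]
now-axes units [-0.066  0.015  1.769] target-axes units [-0.058  0.016  1.769] turn units [ 0.003 -0.031 -0.   ]
```

Emit:
{"name": "drive_tool", "arguments": {"steps": [{"translation": [-0.04,0.02,0.3],"angular": [0,0,0],"gripper": 0},{"translation": [0,0,0.4],"angular": [0,0,0],"gripper": 0},{"translation": [0,0,0.3],"angular": [0,0,0],"gripper": 0},{"translation": [0,0,0.15],"angular": [0,0,0],"gripper": 0},{"translation": [0,0,0.15],"angular": [0,0,0],"gripper": 0}]}}

```text
t: 14.52
tool_pos: [0.478, 0.1273, 0.0782]
tool_rot: [-0.402, 3.116, 0.0]
contact_force: [0.2, 0.5, 0.5]
opening: 0.0063
grip_force: 34.7
```

Emit:
{"name": "drive_tool", "arguments": {"steps": [{"translation": [0,0,0.1],"angular": [0,0,0],"gripper": 0},{"translation": [0,0,0.1],"angular": [0,0,0],"gripper": 0},{"translation": [0,0,0],"angular": [0,0,0],"gripper": 0}]}}

```text
t: 14.9
tool_pos: [0.4778, 0.1272, 0.0703]
tool_rot: [0.402, -3.116, 0.0]
contact_force: [-0.1, -0.6, 0.0]
opening: 0.0062
grip_force: 34.7
```

```bash
python3 go.py .4772 .1262 .0573 14.6
```

```text
t 14.9 pos [0.4778 0.1272 0.0703] open 0.0062 grip 34.7 F [-0.1 -0.6  0. ]
now-axes units [ 0.021 -0.02   0.326] target-axes units [ 0.021 -0.02   0.326] turn units [ 0.    -0.002  0.012]
```

Emit:
{"name": "drive_tool", "arguments": {"steps": [{"translation": [0,-0.02,0.1],"angular": [0,0,0],"gripper": 0},{"translation": [0,0,0.1],"angular": [0,0,0],"gripper": 0},{"translation": [0,0,0.1],"angular": [0,0,0],"gripper": 0},{"translation": [0,0,0.02],"angular": [0,0,0],"gripper": 0},{"translation": [0,0,0],"angular": [0,0,0],"gripper": 0}]}}

```text
t: 15.52
tool_pos: [0.4781, 0.1264, 0.0576]
tool_rot: [0.402, -3.116, 0.0]
contact_force: [0.1, -0.3, -0.3]
opening: 0.0063
grip_force: 34.7
```

Emit:
{"name": "drive_tool", "arguments": {"steps": [{"translation": [0,0,0],"angular": [0,0,0],"gripper": 0.2},{"translation": [0,0,0],"angular": [0,0,0],"gripper": 0.35},{"translation": [0,0,0],"angular": [0,0,0],"gripper": 0.35},{"translation": [0,0,-0.6],"angular": [0,0,0],"gripper": 0.35},{"translation": [0,0,-0.9],"angular": [0,0,0],"gripper": 0.35},{"translation": [0,0,-0.9],"angular": [0,0,0],"gripper": 0.35},{"translation": [0,0,0],"angular": [0,0,0.7],"gripper": 0.35},{"translation": [0,0,0],"angular": [0,0,0.7],"gripper": 0.35}]}}

```text
t: 16.52
tool_pos: [0.4786, 0.1265, 0.1547]
tool_rot: [-0.091, 3.138, 0.0]
contact_force: [-0.3, -0.2, 1.1]
opening: 0.0299
grip_force: 0.0
```

Emit:
{"name": "drive_tool", "arguments": {"steps": [{"translation": [0,0,0],"angular": [0,0,0.69],"gripper": 0.35},{"translation": [0,0,0],"angular": [0,0,0],"gripper": 0.35}]}}

```text
t: 16.77
tool_pos: [0.4781, 0.1265, 0.1538]
tool_rot: [0.054, 3.141, 0.0]
contact_force: [-0.4, -0.0, -0.8]
opening: 0.03
grip_force: 0.0
```

```bash
python3 go.py .4740 -.2030 .15 -2.1
```

```text
t 16.77 pos [0.4781 0.1265 0.1538] open 0.03 grip 0.0 F [-0.4 -0.  -0.8]
now-axes units [-0.179 -8.235  0.094] target-axes units [-0.199 -8.235  0.094] turn units [0.    0.001 0.017]
```

Emit:
{"name": "drive_tool", "arguments": {"steps": [{"translation": [-0.02,-0.9,0],"angular": [0,0,0.02],"gripper": 0.35},{"translation": [-0.02,-0.9,0],"angular": [0,0,0],"gripper": 0.35},{"translation": [-0.02,-0.9,0],"angular": [0,0,0],"gripper": 0.35},{"translation": [-0.02,-0.9,0],"angular": [0,0,0],"gripper": 0.35},{"translation": [-0.02,-0.9,0],"angular": [0,0,0],"gripper": 0.35},{"translation": [-0.02,-0.9,0],"angular": [0,0,0],"gripper": 0.35},{"translation": [-0.02,-0.9,0],"angular": [0,0,0],"gripper": 0.35},{"translation": [-0.02,-0.9,0],"angular": [0,0,0],"gripper": 0.35}]}}

```text
t: 17.77
tool_pos: [0.4735, -0.1628, 0.1538]
tool_rot: [0.057, 3.141, -0.0]
contact_force: [1.2, -0.7, -0.2]
opening: 0.0299
grip_force: 0.0
```

Emit:
{"name": "drive_tool", "arguments": {"steps": [{"translation": [-0.02,-0.63,0],"angular": [0,0,0],"gripper": 0.35},{"translation": [-0.02,-0.4,0],"angular": [0,0,0],"gripper": 0.35},{"translation": [0,0,0],"angular": [0,0,0],"gripper": 0.35},{"translation": [0,0,0],"angular": [0,0,0],"gripper": 0.35}]}}

```text
t: 18.27
tool_pos: [0.4737, -0.2021, 0.1536]
tool_rot: [-0.058, -3.141, -0.001]
contact_force: [0.3, 0.1, -0.8]
opening: 0.0297
grip_force: 0.0
```

```bash
python3 go.py .4740 -.2030 .0565 -2.1
```

```text
t 18.27 pos [ 0.4737 -0.2021  0.1536] open 0.0297 grip 0.0 F [ 0.3  0.1 -0.8]
now-axes units [-0.009 -0.024  2.427] target-axes units [-0.009 -0.023  2.427] turn units [ 0.004 -0.001 -0.003]
```

Emit:
{"name": "drive_tool", "arguments": {"steps": [{"translation": [-0.01,-0.02,0.4],"angular": [0,0,0],"gripper": 0.35},{"translation": [0,0,0.6],"angular": [0,0,0],"gripper": 0.35},{"translation": [0,0,0.6],"angular": [0,0,0],"gripper": 0.35},{"translation": [0,0,0.5],"angular": [0,0,0],"gripper": 0.35},{"translation": [0,0,0.32],"angular": [0,0,0],"gripper": 0.35},{"translation": [0,0,0],"angular": [0,0,0],"gripper": 0.35},{"translation": [0,0,0],"angular": [0,0,0],"gripper": 0},{"translation": [0,0,0],"angular": [0,0,0],"gripper": 0}]}}

```text
t: 19.27
tool_pos: [0.4747, -0.2039, 0.0578]
tool_rot: [0.06, 3.14, -0.001]
contact_force: [1.1, 0.7, -0.9]
opening: 0.0063
grip_force: 35.9
```

Emit:
{"name": "drive_tool", "arguments": {"steps": [{"translation": [0,0,0],"angular": [0,0,0],"gripper": 0},{"translation": [0,0,0],"angular": [0,0,0],"gripper": 0}]}}

```text
t: 19.52
tool_pos: [0.4747, -0.2038, 0.0578]
tool_rot: [0.06, 3.14, -0.001]
contact_force: [0.2, 1.2, 3.3]
opening: 0.0061
grip_force: 36.3
```

Emit:
{"name": "drive_tool", "arguments": {"steps": [{"translation": [0,0,-0.5],"angular": [0,0,0],"gripper": 0},{"translation": [0,0,-0.7],"angular": [0,0,0],"gripper": 0},{"translation": [0,0,-0.7],"angular": [0,0,0],"gripper": 0},{"translation": [0,0,-0.6],"angular": [0,0,0],"gripper": 0},{"translation": [0,0,0],"angular": [0,0,-0.7],"gripper": 0},{"translation": [0,0,0],"angular": [0,0,-0.7],"gripper": 0},{"translation": [0,0,0],"angular": [0,0,-0.69],"gripper": 0},{"translation": [0,0,0],"angular": [0,0,0],"gripper": 0}]}}

```text
t: 20.52
tool_pos: [0.4738, -0.2037, 0.1567]
tool_rot: [0.396, -3.116, 0.0]
contact_force: [-0.9, 0.3, -0.4]
opening: 0.0061
grip_force: 35.9
```

```bash
python3 go.py .4644 .1766 .155 14.6;python3 look.py c .477 .1262 40
```

```text
t 20.52 pos [ 0.4738 -0.2037  0.1567] open 0.0061 grip 35.9 F [-0.9  0.3 -0.4]
now-axes units [-2.147  9.264  0.042] target-axes units [-2.168  9.259  0.043] turn units [ 0.    -0.003 -0.016]
scene [277 198] 40
top [250 241] 40
```

View pics/lookc.png

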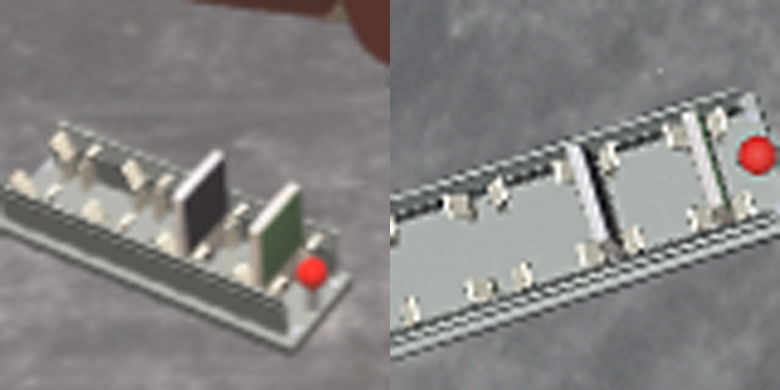

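Green and navy both stand seated, in the 1st and 2nd slots (top crop (715,160) and (590,195)). Crimson is next.

Emit:
{"name": "drive_tool", "arguments": {"steps": [{"translation": [-0.21,0.9,0],"angular": [0,0,-0.02],"gripper": 0},{"translation": [-0.21,0.9,0],"angular": [0,0,0],"gripper": 0},{"translation": [-0.21,0.9,0],"angular": [0,0,0],"gripper": 0},{"translation": [-0.21,0.9,0],"angular": [0,0,0],"gripper": 0},{"translation": [-0.21,0.9,0],"angular": [0,0,0],"gripper": 0},{"translation": [-0.21,0.9,0],"angular": [0,0,0],"gripper": 0},{"translation": [-0.21,0.9,0],"angular": [0,0,0],"gripper": 0},{"translation": [-0.21,0.9,0],"angular": [0,0,0],"gripper": 0}]}}

```text
t: 21.62
tool_pos: [0.4659, 0.0931, 0.157]
tool_rot: [-0.4, 3.116, -0.0]
contact_force: [0.5, -0.5, -1.4]
opening: 0.0059
grip_force: 35.9
```

Emit:
{"name": "drive_tool", "arguments": {"steps": [{"translation": [-0.21,0.9,0],"angular": [0,0,0],"gripper": 0},{"translation": [-0.16,0.7,0],"angular": [0,0,0],"gripper": 0},{"translation": [-0.11,0.46,0],"angular": [0,0,0],"gripper": 0},{"translation": [0,0,0.3],"angular": [0,0,0],"gripper": 0},{"translation": [0,0,0.35],"angular": [0,0,0],"gripper": 0},{"translation": [0,0,0],"angular": [0,0,0],"gripper": 0},{"translation": [0,0,0],"angular": [0,0,0],"gripper": 0}]}}

```text
t: 22.5
tool_pos: [0.4638, 0.1759, 0.1306]
tool_rot: [0.4, -3.116, 0.0]
contact_force: [0.3, 1.0, 0.7]
opening: 0.0061
grip_force: 35.8
```

```bash
python3 go.py .4644 .1766 .058 14.6
```

```text
t 22.5 pos [0.4638 0.1759 0.1306] open 0.0061 grip 35.8 F [0.3 1.  0.7]
now-axes units [-0.021  0.013  1.815] target-axes units [-0.02   0.013  1.815] turn units [-0.001 -0.004  0.003]
```

Emit:
{"name": "drive_tool", "arguments": {"steps": [{"translation": [-0.02,0,0.3],"angular": [0,0,0],"gripper": 0},{"translation": [0,0,0.4],"angular": [0,0,0],"gripper": 0},{"translation": [0,0,0.3],"angular": [0,0,0],"gripper": 0},{"translation": [0,0,0.15],"angular": [0,0,0],"gripper": 0},{"translation": [0,0,0.15],"angular": [0,0,0],"gripper": 0},{"translation": [0,0,0.1],"angular": [0,0,0],"gripper": 0},{"translation": [0,0,0],"angular": [0,0,0],"gripper": 0},{"translation": [0,0,0],"angular": [0,0,0],"gripper": 0}]}}

```text
t: 23.5
tool_pos: [0.4648, 0.1768, 0.0753]
tool_rot: [-0.402, 3.115, 0.0]
contact_force: [1.2, -0.2, 0.2]
opening: 0.0064
grip_force: 35.8
```

```bash
python3 go.py .4647 .1767 .0578 14.6
```

```text
t 23.5 pos [0.4648 0.1768 0.0753] open 0.0064 grip 35.8 F [ 1.2 -0.2  0.2]
now-axes units [ 0.004 -0.002  0.437] target-axes units [ 0.004 -0.003  0.437] turn units [-0.001  0.005  0.012]
```

Emit:
{"name": "drive_tool", "arguments": {"steps": [{"translation": [0,0,0.1],"angular": [0,0,0],"gripper": 0},{"translation": [0,0,0.1],"angular": [0,0,0],"gripper": 0},{"translation": [0,0,0.1],"angular": [0,0,0],"gripper": 0},{"translation": [0,0,0.1],"angular": [0,0,0],"gripper": 0},{"translation": [0,0,0.03],"angular": [0,0,0],"gripper": 0},{"translation": [0,0,0],"angular": [0,0,0],"gripper": 0}]}}

```text
t: 24.25
tool_pos: [0.4646, 0.1768, 0.0578]
tool_rot: [0.402, -3.116, 0.0]
contact_force: [-0.8, 0.1, 1.7]
opening: 0.0064
grip_force: 36.1
```

Emit:
{"name": "drive_tool", "arguments": {"steps": [{"translation": [0,0,0],"angular": [0,0,0],"gripper": 0.2},{"translation": [0,0,0],"angular": [0,0,0],"gripper": 0.35},{"translation": [0,0,0],"angular": [0,0,0],"gripper": 0.35},{"translation": [0,0,-0.6],"angular": [0,0,0],"gripper": 0.35},{"translation": [0,0,-0.9],"angular": [0,0,0],"gripper": 0.35},{"translation": [0,0,-0.9],"angular": [0,0,0],"gripper": 0.35},{"translation": [0,0,0],"angular": [0,0,0.7],"gripper": 0.35},{"translation": [0,0,0],"angular": [0,0,0.7],"gripper": 0.35}]}}

```text
t: 25.25
tool_pos: [0.4649, 0.1769, 0.1546]
tool_rot: [-0.091, 3.139, 0.0]
contact_force: [-0.1, -0.4, -0.0]
opening: 0.0298
grip_force: 0.0
```

Emit:
{"name": "drive_tool", "arguments": {"steps": [{"translation": [0,0,0],"angular": [0,0,0.69],"gripper": 0.35},{"translation": [0,0,0],"angular": [0,0,0],"gripper": 0.35}]}}

```text
t: 25.5
tool_pos: [0.4645, 0.1768, 0.1537]
tool_rot: [0.054, 3.141, 0.0]
contact_force: [0.1, 0.5, -0.5]
opening: 0.0296
grip_force: 0.0
```

```bash
python3 go.py .4720 -.2555 .15 -2.1
```

```text
t 25.5 pos [0.4645 0.1768 0.1537] open 0.0296 grip 0.0 F [ 0.1  0.5 -0.5]
now-axes units [ -0.557 -10.794   0.091] target-axes units [ -0.583 -10.793   0.091] turn units [0.    0.    0.017]
```

Emit:
{"name": "drive_tool", "arguments": {"steps": [{"translation": [-0.05,-0.9,0],"angular": [0,0,0.02],"gripper": 0.35},{"translation": [-0.05,-0.9,0],"angular": [0,0,0],"gripper": 0.35},{"translation": [-0.05,-0.9,0],"angular": [0,0,0],"gripper": 0.35},{"translation": [-0.05,-0.9,0],"angular": [0,0,0],"gripper": 0.35},{"translation": [-0.05,-0.9,0],"angular": [0,0,0],"gripper": 0.35},{"translation": [-0.05,-0.9,0],"angular": [0,0,0],"gripper": 0.35},{"translation": [-0.05,-0.9,0],"angular": [0,0,0],"gripper": 0.35},{"translation": [-0.05,-0.9,0],"angular": [0,0,0],"gripper": 0.35}]}}

```text
t: 26.5
tool_pos: [0.4696, -0.1128, 0.1537]
tool_rot: [0.057, 3.141, -0.0]
contact_force: [0.4, -0.2, -0.5]
opening: 0.03
grip_force: 0.0
```

Emit:
{"name": "drive_tool", "arguments": {"steps": [{"translation": [-0.05,-0.9,0],"angular": [0,0,0],"gripper": 0.35},{"translation": [-0.05,-0.9,0],"angular": [0,0,0],"gripper": 0.35},{"translation": [-0.05,-0.9,0],"angular": [0,0,0],"gripper": 0.35},{"translation": [-0.03,-0.55,0],"angular": [0,0,0],"gripper": 0.35},{"translation": [-0.01,-0.34,0],"angular": [0,0,0],"gripper": 0.35},{"translation": [0,0,0],"angular": [0,0,0],"gripper": 0.35},{"translation": [0,0,0],"angular": [0,0,0],"gripper": 0.35}]}}

```text
t: 27.38
tool_pos: [0.4718, -0.2545, 0.1536]
tool_rot: [-0.058, -3.141, -0.001]
contact_force: [-0.1, 0.7, -0.3]
opening: 0.0294
grip_force: 0.0
```

```bash
python3 go.py .4720 -.2555 .0575 -2.1
```

```text
t 27.38 pos [ 0.4718 -0.2545  0.1536] open 0.0294 grip 0.0 F [-0.1  0.7 -0.3]
now-axes units [-0.006 -0.025  2.402] target-axes units [-0.006 -0.024  2.402] turn units [ 0.004 -0.001 -0.004]
```

Emit:
{"name": "drive_tool", "arguments": {"steps": [{"translation": [0,-0.02,0.4],"angular": [0,0,0],"gripper": 0.35},{"translation": [0,0,0.6],"angular": [0,0,0],"gripper": 0.35},{"translation": [0,0,0.6],"angular": [0,0,0],"gripper": 0.35},{"translation": [0,0,0.5],"angular": [0,0,0],"gripper": 0.35},{"translation": [0,0,0.3],"angular": [0,0,0],"gripper": 0.35},{"translation": [0,0,0],"angular": [0,0,0],"gripper": 0.35},{"translation": [0,0,0],"angular": [0,0,0],"gripper": 0},{"translation": [0,0,0],"angular": [0,0,0],"gripper": 0}]}}

```text
t: 28.38
tool_pos: [0.4724, -0.2562, 0.0587]
tool_rot: [0.06, 3.139, 0.0]
contact_force: [0.1, 2.1, 1.3]
opening: 0.0064
grip_force: 35.2
```

Emit:
{"name": "drive_tool", "arguments": {"steps": [{"translation": [0,0,0],"angular": [0,0,0],"gripper": 0},{"translation": [0,0,0],"angular": [0,0,0],"gripper": 0}]}}

```text
t: 28.62
tool_pos: [0.4724, -0.2562, 0.0586]
tool_rot: [0.06, 3.14, -0.0]
contact_force: [0.6, 2.4, 4.2]
opening: 0.0063
grip_force: 35.7
```

Emit:
{"name": "drive_tool", "arguments": {"steps": [{"translation": [0,0,-0.5],"angular": [0,0,0],"gripper": 0},{"translation": [0,0,-0.7],"angular": [0,0,0],"gripper": 0},{"translation": [0,0,-0.7],"angular": [0,0,0],"gripper": 0},{"translation": [0,0,-0.6],"angular": [0,0,0],"gripper": 0},{"translation": [0,0,0],"angular": [0,0,-0.7],"gripper": 0},{"translation": [0,0,0],"angular": [0,0,-0.7],"gripper": 0},{"translation": [0,0,0],"angular": [0,0,-0.7],"gripper": 0},{"translation": [0,0,0],"angular": [0,0,0],"gripper": 0}]}}

```text
t: 29.62
tool_pos: [0.4715, -0.2565, 0.1575]
tool_rot: [0.398, -3.116, 0.001]
contact_force: [0.4, 0.6, -0.1]
opening: 0.0061
grip_force: 35.0
```

```bash
python3 go.py .4515 .2270 .155 14.6;python3 look.py d .464 .1762 40
```

```text
t 29.62 pos [ 0.4715 -0.2565  0.1575] open 0.0061 grip 35.0 F [ 0.4  0.6 -0.1]
now-axes units [-2.553 11.826  0.054] target-axes units [-2.564 11.824  0.062] turn units [-0.004 -0.005 -0.007]
scene [262 191] 40
top [227 249] 40
```

View pics/lookd.png

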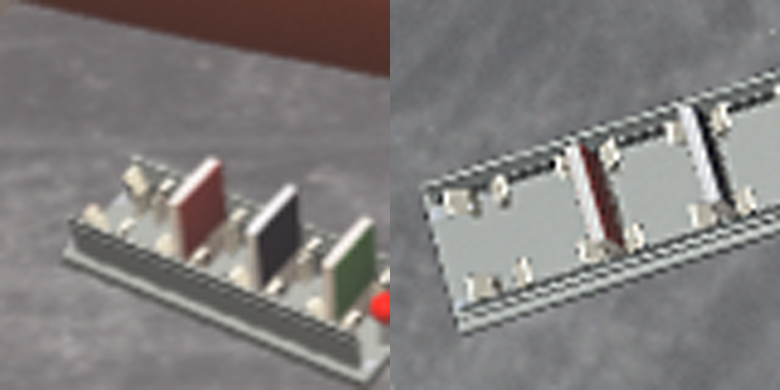

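Crimson is seated in the 3rd slot (top crop (595,195)). The last one is amber.

Emit:
{"name": "drive_tool", "arguments": {"steps": [{"translation": [-0.195,0.9,0],"angular": [0,0,0],"gripper": 0},{"translation": [-0.195,0.9,0],"angular": [0,0,0],"gripper": 0},{"translation": [-0.195,0.9,0],"angular": [0,0,0],"gripper": 0},{"translation": [-0.195,0.9,0],"angular": [0,0,0],"gripper": 0},{"translation": [-0.195,0.9,0],"angular": [0,0,0],"gripper": 0},{"translation": [-0.195,0.9,0],"angular": [0,0,0],"gripper": 0},{"translation": [-0.195,0.9,0],"angular": [0,0,0],"gripper": 0},{"translation": [-0.195,0.9,0],"angular": [0,0,0],"gripper": 0}]}}

```text
t: 30.72
tool_pos: [0.4593, 0.0392, 0.1578]
tool_rot: [-0.397, 3.116, -0.001]
contact_force: [1.1, 0.8, -0.0]
opening: 0.0063
grip_force: 34.9
```

Emit:
{"name": "drive_tool", "arguments": {"steps": [{"translation": [-0.195,0.9,0],"angular": [0,0,0],"gripper": 0},{"translation": [-0.195,0.9,0],"angular": [0,0,0],"gripper": 0},{"translation": [-0.195,0.9,0],"angular": [0,0,0],"gripper": 0},{"translation": [-0.195,0.9,0],"angular": [0,0,0],"gripper": 0},{"translation": [-0.13,0.6,0],"angular": [0,0,0],"gripper": 0},{"translation": [-0.09,0.42,0],"angular": [0,0,0],"gripper": 0},{"translation": [0,0,0.3],"angular": [0,0,0],"gripper": 0},{"translation": [0,0,0.35],"angular": [0,0,0],"gripper": 0}]}}

```text
t: 31.72
tool_pos: [0.4515, 0.2264, 0.1306]
tool_rot: [0.398, -3.116, 0.001]
contact_force: [0.1, 0.1, -0.3]
opening: 0.0059
grip_force: 34.9
```

Emit:
{"name": "drive_tool", "arguments": {"steps": [{"translation": [0,0,0],"angular": [0,0,0],"gripper": 0},{"translation": [0,0,0],"angular": [0,0,0],"gripper": 0}]}}

```text
t: 31.98
tool_pos: [0.4515, 0.2265, 0.1314]
tool_rot: [0.398, -3.116, 0.0]
contact_force: [0.4, 0.1, -0.4]
opening: 0.0062
grip_force: 34.9
```

```bash
python3 go.py .4515 .2270 .0586 14.6
```

```text
t 31.98 pos [0.4515 0.2265 0.1314] open 0.0062 grip 34.9 F [ 0.4  0.1 -0.4]
now-axes units [-0.003  0.013  1.82 ] target-axes units [-0.002  0.012  1.82 ] turn units [-0.001 -0.004 -0.006]
```

Emit:
{"name": "drive_tool", "arguments": {"steps": [{"translation": [0,0,0.3],"angular": [0,0,0],"gripper": 0},{"translation": [0,0,0.4],"angular": [0,0,0],"gripper": 0},{"translation": [0,0,0.3],"angular": [0,0,0],"gripper": 0},{"translation": [0,0,0.15],"angular": [0,0,0],"gripper": 0},{"translation": [0,0,0.15],"angular": [0,0,0],"gripper": 0},{"translation": [0,0,0.1],"angular": [0,0,0],"gripper": 0},{"translation": [0,0,0],"angular": [0,0,0],"gripper": 0},{"translation": [0,0,0],"angular": [0,0,0],"gripper": 0}]}}

```text
t: 32.98
tool_pos: [0.4518, 0.2272, 0.0761]
tool_rot: [-0.4, 3.115, 0.0]
contact_force: [0.5, 0.2, -0.3]
opening: 0.0063
grip_force: 34.9
```

```bash
python3 go.py .4515 .2270 .0586 14.6
```

```text
t 32.98 pos [0.4518 0.2272 0.0761] open 0.0063 grip 34.9 F [ 0.5  0.2 -0.3]
now-axes units [ 0.009 -0.003  0.437] target-axes units [ 0.008 -0.003  0.437] turn units [0.    0.005 0.002]
```

Emit:
{"name": "drive_tool", "arguments": {"steps": [{"translation": [0,0,0.1],"angular": [0,0,0],"gripper": 0},{"translation": [0,0,0.1],"angular": [0,0,0],"gripper": 0},{"translation": [0,0,0.1],"angular": [0,0,0],"gripper": 0},{"translation": [0,0,0.1],"angular": [0,0,0],"gripper": 0},{"translation": [0,0,0.03],"angular": [0,0,0],"gripper": 0},{"translation": [0,0,0],"angular": [0,0,0],"gripper": 0}]}}

```text
t: 33.72
tool_pos: [0.4516, 0.2271, 0.0587]
tool_rot: [0.4, -3.116, 0.0]
contact_force: [-1.5, -0.6, 1.3]
opening: 0.0061
grip_force: 35.2
```

Emit:
{"name": "drive_tool", "arguments": {"steps": [{"translation": [0,0,0],"angular": [0,0,0],"gripper": 0.2},{"translation": [0,0,0],"angular": [0,0,0],"gripper": 0.35},{"translation": [0,0,0],"angular": [0,0,0],"gripper": 0.35},{"translation": [0,0,-0.6],"angular": [0,0,0],"gripper": 0.35},{"translation": [0,0,-0.9],"angular": [0,0,0],"gripper": 0.35},{"translation": [0,0,-0.9],"angular": [0,0,0],"gripper": 0.35},{"translation": [0,0,-0.5],"angular": [0,0,0],"gripper": 0.35},{"translation": [0,-0.9,0],"angular": [0,0,0],"gripper": 0.35}]}}

```text
t: 34.72
tool_pos: [0.4615, 0.1934, 0.1767]
tool_rot: [-0.404, 3.112, 0.001]
contact_force: [-0.3, 0.1, -1.5]
opening: 0.0301
grip_force: 0.0
```

Emit:
{"name": "drive_tool", "arguments": {"steps": [{"translation": [0,-0.9,0],"angular": [0,0,0],"gripper": 0.35},{"translation": [0,-0.9,0],"angular": [0,0,0],"gripper": 0.35},{"translation": [0,-0.9,0],"angular": [0,0,0],"gripper": 0.35},{"translation": [0,-0.9,0],"angular": [0,0,0],"gripper": 0.35},{"translation": [0,-0.9,0],"angular": [0,0,0],"gripper": 0.35},{"translation": [0,-0.9,0],"angular": [0,0,0],"gripper": 0.35},{"translation": [0,-0.9,0],"angular": [0,0,0],"gripper": 0.35},{"translation": [0,-0.9,0],"angular": [0,0,0],"gripper": 0.35}]}}

```text
t: 35.72
tool_pos: [0.5331, -0.0875, 0.1737]
tool_rot: [0.399, -3.115, -0.001]
contact_force: [1.3, 0.8, -0.0]
opening: 0.0302
grip_force: 0.0
```

Emit:
{"name": "drive_tool", "arguments": {"steps": [{"translation": [0,-0.7,0],"angular": [0,0,0],"gripper": 0.35},{"translation": [0,0,0],"angular": [0,0,0],"gripper": 0.35},{"translation": [0,0,0],"angular": [0,0,0],"gripper": 0.35}]}}

```text
t: 36.1
tool_pos: [0.5399, -0.1129, 0.1738]
tool_rot: [0.399, -3.115, -0.002]
contact_force: [-0.1, 0.0, 0.4]
opening: 0.0301
grip_force: 0.0
```

```bash
python3 look.py e .47 .15 65; python3 - <<'E'
from h import *
d=load('tope.npz');P=cloud(d)
m=(P[...,2]>.055)&(P[...,0]>.42)&(P[...,0]<.53)&(P[...,1]>.04)&(P[...,1]<.26)
for c,s,q in blobs(m,10): print(c.round(1),s[4],'top z',np.percentile(P[q][:,2],[50,90]).round(4),np.median(P[q],0).round(3))
E
```

```text
scene [270 195] 65
top [239 245] 65
[274.3 233.8] 89 top z [0.0807 0.0835] [0.488 0.073 0.081]
[250.9 240.7] 103 top z [0.0803 0.0834] [0.478 0.123 0.08 ]
[227.6 248.7] 114 top z [0.0795 0.0829] [0.463 0.174 0.08 ]
[204.1 256. ] 128 top z [0.0793 0.0832] [0.45  0.224 0.079]
```

View pics/looke.png

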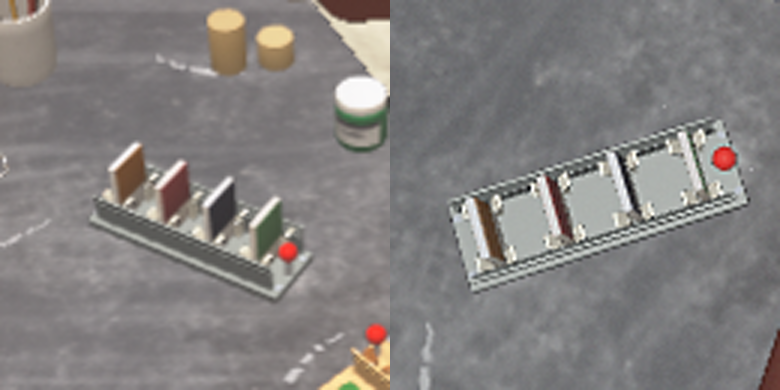

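All four tiles are upright and seated, with their tops at 80 mm. From the knob they read green, navy, crimson, amber, which matches the chips.

```bash
python3 -c "from station import ctrl; print(ctrl.finish_job())"
```

```text
the job is handed in; nothing more can be done
None
```

The job is handed in: all four tiles stand seated and glazed end up in the grey rack (green, navy, crimson, amber from the red knob, the same order as on the wooden rack), and I did not touch the jars.

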